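Clip the dipstick away and set the tank's cap to its vent position

TASK

The level check is done: first take the dipstick from its grey drip rest, press it down past the red sprung jaw of the clip stand until it lies fully home in both white forks with the jaw closed again over it, and let go of it. Then screw the tank's blue cap clockwise until it bottoms out, back it off a quarter turn so that the tank can breathe, and finish with the gripper still holding the cap there. Leave all the other things on the counter standing where they are.

Things in the scene. Friction and masses are not known exactly. Their poses are not given: they have to be found in the camera images.
- dipstick_mid (a point): middle of the loose dipstick, a straight steel rod 200 mm long, 12 mm in diameter, about 90 g, with a round green grip sleeve (18 mm in diameter, 50 mm long) at its middle; the point lies on the axis, x runs along the rod. Either end may point either way in the clip. It starts level on the drip rest, its axis 36 mm above the counter
- rest: grey drip rest, fixed to the counter, origin at the centre of its underside, x along the rod: base plate 190 x 80 mm, 6 mm thick, with two open-topped notches 75 mm either side of the middle in which the rod lies loosely; the notch walls rise 6 mm above the rod's axis
- clip_seat (a point): where the dipstick's middle belongs when fully home in the clip stand: on the rod's axis, 55 mm above the counter; x along the seated rod, y towards the red jaw, z up
- clip: clip stand, fixed to the counter, axes as its seat, origin 55 mm below the seat: base 160 x 90 x 10 mm and two white forks 60 mm either side of the seat along x (each 12 mm thick, 108 mm free between them). Each has a floor under the rod, a wall on the -y side (inner face 7.5 mm from the axis, top flared, 41 mm above the seat) and the jaw at +y. The mouth is about 25 mm wide 30 mm above the seat
- jaw (a joint): angle of the red jaw, one part with a steep nose over each fork, hinged low in the stand along x: 0 closed, grows as it swings outwards to +y of the clip, at most 0.5. A spring holds it closed; a level rod pushed straight down on the noses opens it to about 0.2, needs roughly 5 to 15 N, and drops to the floor as it snaps back to 0
- tank: white plastic tank, fixed to the counter, 180 mm (x) by 130 mm (y) and 90 mm tall, origin at the centre of its underside, z up. Its neck and cap stand at the centre of its top. A red tick on its top lies on the -x side of the cap, a green tick on the -y side
- cap_mid (a point): centre of the blue knurled screw cap (48 mm in diameter, 28 mm tall), on its vertical axis, half-way up; 108 mm above the counter when the cap is bottomed, and it rises 6 mm a turn as the cap unscrews. Its white line on top points along its own -x
- cap (a joint): angle of the blue cap on its right-hand thread, rad: 0 when bottomed out (hard stop; the white line then points to the red tick), grows as it is unscrewed, counter-clockwise seen from above; 1.57 is a quarter turn back from the stop (the line then points to the green tick). It starts caught on the thread, at about 1.7 to 3.0. It turns at about 0.06 N m, stays where left, cannot be lifted off
- measuring_cup: bystander: small white cup, 60 mm wide, 60 mm tall; origin at its underside
- spare_lid: bystander: flat orange lid, 60 mm wide, 14 mm tall; origin at its underside
There are look-alikes about, which are no part of the job. What is shaped like the clip but pink is not meant.

How it is judged:
On the way, in this order (a step that is already met when the one before it is completed fails the run):
1. the dipstick lies fully home in both forks, the jaw closed over it, and is let go (z of dipstick_mid in the frame of clip_seat between -0.003 and 0.003 m and y of dipstick_mid in the frame of clip_seat between -0.004 and 0.004 m and x of dipstick_mid in the frame of clip_seat between -0.032 and 0.032 m and angle between the x axis of dipstick_mid and the x axis of clip_seat, either way round below 0.06 rad and value of joint jaw below 0.05 rad and contact force between the fingers and dipstick below 0.1 N), for 0.2 s.
2. the cap is screwed down until it bottoms out (value of joint cap below 0.06 rad), for 0.1 s.
At the end, for the whole second after the job is handed in: cap bottomed once, now 1.57 rad (within 0.26) back from its stop, not turning, gripped with over 4 N, grasp point within 35 mm of its centre; dipstick home: within 3 mm in height, 4 mm across, 32 mm along, 0.06 rad; jaw under 0.05 rad (z of dipstick_mid in the frame of clip_seat between -0.003 and 0.003 m and y of dipstick_mid in the frame of clip_seat between -0.004 and 0.004 m and x of dipstick_mid in the frame of clip_seat between -0.032 and 0.032 m and angle between the x axis of dipstick_mid and the x axis of clip_seat, either way round below 0.06 rad and value of joint jaw below 0.05 rad and value of joint cap between 1.31 and 1.83 rad and velocity of joint cap between -0.1 and 0.1 rad/s and contact force between the fingers and cap above 4 N and distance between the grasp point and cap_mid below 0.035 m); the arm keeps its last pose, push and grip.
It fails at once if a bystander (cup, lid, pail, bottles, brush or jug) is shifted by more than 40 mm or knocked over (distance of any of measuring_cup, spare_lid, pail, red_squeezer, yellow_squeezer, spray_bottle, scrub_brush, jug from where it was at the start of the episode above 0.04 m or angle between any of measuring_cup, spare_lid, pail, red_squeezer, yellow_squeezer, spray_bottle, jug's own z axis and vertical above 0.6 rad).
It also fails if it takes over 64 s, if anything falls off the work surface, if the arm or the gripper's body presses on something with over 40 N, if the wrist force passes 120 N, or if a joint passes its speed limit or range.

ROBOT

A 7-joint arm with a two-finger parallel gripper is mounted at the origin on the work surface. World frame = base frame: x ahead of the robot, y to its left, z up, the work surface at z = 0. Lengths are in m, angles in rad, forces in N, time in s.
With the tool pointing down it reaches from about 0.425 to 0.95 m from the base axis. Payload 4.7 kg.
Tool frame: the origin (TCP) lies on the mounting face of the last link; the fingertips stand 173 mm ahead of it and the grasp point (between the pads) lies 155 mm ahead of it; z points along the fingers, y is the direction in which the jaws open and shut (so a half turn about z gives the same grasp; the last joint's range is limited). The gripper opens to 85 mm and grips with 20 to 120 N. Pads are 22 mm wide; open, the fingers measure 114 mm over their backs; the gripper's body (76 mm by 85 mm) begins 54 mm behind the grasp point. The pads swing forward as they close: fully open they stand 13 mm farther back than shut.
Start: joints at [-1.316, 0.469, -0.049, 1.532, 0.024, 1.141, -0.082], TCP at [0.189, 0.648, 0.405] pointing down, gripper open.
Joint ranges: [-2.59, 2.59], [-0.33, 1.99], [-1.39, 1.29], [0.1, 2.45], [-1.04, 4.18], [0.21, 1.99], [-2.66, 2.66]. Speed limits (rad/s): [2.57, 2.57, 3.14, 3.14, 3.14, 3.14, 3.14].

INTERFACE

Orientations are given as [roll, pitch, yaw] about the fixed x, y, z axes, in that order (R = Rz(yaw) Ry(pitch) Rx(roll)).
In Python, from plant import * gives the robot as it stands.
- The arm moves only by the tool arm_command, never from a script. Its argument "series" is a list that holds one entry, the list of rows, each a list of 7 numbers: the shift along the tool's x, y, z in mm, then the turn, a rotation vector about the tool's x, y, z in degrees, then the finger opening in mm, from 0 to 85.4. In form: [[[dx, dy, dz, ax, ay, az, grip], ...]]. A call has 1 to 5 rows; each row shifts and turns the commanded pose from where the row before left it, along the tool's axes as they then stand; what a row does not reach is not made up. A row lasts 1/12 s, in which the tool goes at most 41.7 mm and 7.16 degrees, less where a joint would pass 70% of its speed; a pose out of reach is approached as far as the arm can. A call with a gripper value outside its range is refused whole. The fingers move at their own pace and stop on an object; "newtons" is the grip in N (left out, the last holds). Time passes only in rows, so rows that do not move let the fingers close. It gives the time, the measured TCP pose, the force and the opening at its end, in the units of the state.
- observe(): the state, without advancing time (a new reading comes with each control period).
- grab_frame(name): name is "side" or "top" or "wrist"; returns (picture, depth): 400x640x3 uint8, blue, green, red; 400x640 float32, m along the optical axis (not along the pixel's ray), 0 where there is no reading.
- camera_model(name): a dict with "vertical_fov" (degrees; the focal length in pixels is half the picture's height over the tangent of half this angle, whatever the lens; pixels are square), "cx", "cy" (the principal point, pixels), "eye" and "rotation" of the camera in the world. Camera axes: x right, y down, z forward; pixel columns grow to the right and rows downward; lengths in m; the calibration is good to about 2 mm. The wrist camera is an equidistant fisheye: a pixel r from the principal point sees the ray r / f radians off the axis. A picture is of the moment at which its call begins: read the wrist's pose just before it. camera_model takes no time and is no camera call; for the wrist camera it gives the pose at the moment of the call.
- hand_in(): hands the job in, once; it reports no verdict.
The state is a dict: "time_s": time; "joint_positions": joint angles; "dq": joint speeds; "effort": joint torques, N m; "tool_pos": TCP position; "tcp_rot": TCP orientation; "wrist_force": force on the tool from outside, world axes, zero at the start; "moment": the same for the moment, N m; "opening": opening from 0.0 (shut) to 1.0 (fully open).
Only numpy, scipy, OpenCV 4.12 (cv2) and the standard library are available. Lean on these libraries where they do the work, as an engineer would, in place of code of your own. Each camera call takes 0.05 s, during which the arm holds its last target. There are 200 camera calls.

## Working session

There is one attempt and no reset: what is moved stays moved. The work goes in short steps, Python scripts to look and compute and a tool call to move; the robot and the scene stay as the last step left them, time stands still between calls to the robot, and variables do not carry over. Pictures are saved under pics/ and viewed, about 8 in all and at most 12, crops included, and the job is handed in when it is done.

Besides the shell and the picture viewer there is one more tool, called after "Request:" in YAML: its name, and indented under it one key for each argument. arm_command: Moves the arm, as the interface text tells. Its arguments: {"type":"object","properties":{"series":{"type":"array","items":{"type":"array","items":{"type":"array","items":{"type":"number"}}}},"newtons":{"type":"number"}},"required":["series"]}

```bash
mkdir -p pics; cat > h.py <<'E'
from plant import *
import numpy as np, cv2
from scipy.spatial.transform import Rotation as R
def pts(name):
    m=camera_model(name); im,d=grab_frame(name)
    f=200/np.tan(np.radians(m["vertical_fov"])/2)
    v,u=np.mgrid[0:400,0:640].astype(float)
    x=(u-m["cx"]);y=(v-m["cy"])
    if name=="wrist":
        r=np.hypot(x,y)+1e-9; t=np.tan(np.minimum(r/f,1.5))/r; P=np.dstack([x*t*d,y*t*d,d])
    else: P=np.dstack([x/f*d,y/f*d,d])
    return im,d,P@np.array(m["rotation"]).T+np.array(m["eye"])
E
python3 - <<'E'
from h import *
print(observe())
for n in("top","side"):
    im,d,P=pts(n); np.savez(n+".npz",im=im,P=P,d=d); cv2.imwrite(f"pics/{n}0.png",im)
    m=camera_model(n);print(n,m)
E
```

```text
{'time_s': 0.0, 'joint_positions': array([-1.31593544,  0.46946687, -0.04858745,  1.53368352,  0.02409841,
        1.14099784, -0.08229696]), 'dq': array([-7.79561912e-04, -9.15854142e-05, -4.11844450e-04,  8.95550770e-04,
       -2.79828529e-04,  1.84564289e-03,  7.42028040e-04]), 'effort': array([-2.31747017e-04, -5.10303319e+01, -4.67694446e-02, -2.37719536e+01,
        1.06205847e-02,  7.71418243e-03,  3.60415740e-06]), 'tool_pos': array([0.18889288, 0.6477829 , 0.40364832]), 'tcp_rot': array([-3.13962402e+00,  7.39353758e-05,  2.85785893e+00]), 'wrist_force': array([-0.0358316 ,  0.09777551,  0.71696855]), 'moment': array([-0.045767  , -0.01504905,  0.01686045]), 'opening': 0.9990161386589281}Traceback (most recent call last):
  File "<stdin>", line 4, in <module>
  File "h.py", line 12, in pts
    return im,d,P@np.array(m["rotation"]).T+np.array(m["eye"])
                ~~~~~~~~~~~~~~~~~~~~~~~~~~~^~~~~~~~~~~~~~~~~~~
ValueError: operands could not be broadcast together with shapes (400,640) (3,)
```

```bash
sed -i 's/P@np.array(m\["rotation"\]).T/P@rm(m["rotation"]).T/' h.py; cat >> h.py <<'E'
def rm(a):
    a=np.array(a); return a if a.shape==(3,3) else R.from_euler("xyz",a).as_matrix()
E
python3 - <<'E'
from h import *
for n in("top","side"):
    m=camera_model(n);print(n,m)
    im,d,P=pts(n); np.savez(n+".npz",im=im,P=P,d=d); cv2.imwrite(f"pics/{n}0.png",im)
    print(P[200:400:60,100:600:150].round(3).tolist())
E
```

```text
top {'vertical_fov': 46.38081547064197, 'cx': 324.23732167191923, 'cy': 203.70292415150908, 'eye': array([0.28309362, 0.02062539, 1.32149758]), 'rotation': array([-3.05117661, -0.00768203, -1.57102763])}
[[[0.413, 0.644, 0.004], [0.414, 0.222, -0.004], [0.414, -0.206, -0.005], [0.414, -0.634, 0.001]], [[0.244, 0.638, 0.0], [0.244, 0.218, 0.003], [0.244, -0.2, 0.015], [0.244, -0.627, -0.001]], [[0.079, 0.633, -0.004], [0.079, 0.216, 0.002], [0.078, -0.2, -0.0], [0.283, 0.021, 1.321]], [[0.123, 0.285, 0.743], [0.086, 0.125, 0.611], [0.283, 0.021, 1.321], [-0.085, -0.612, 0.0]]]
side {'vertical_fov': 56.571343563179, 'cx': 322.4133665657054, 'cy': 198.7921219874937, 'eye': array([ 0.00522095, -0.63914552,  0.5611286 ]), 'rotation': array([-2.10284   ,  0.01136202, -0.56133545])}
[[[-0.025, -0.04, 0.274], [0.323, 0.282, 0.001], [0.693, 0.038, 0.002], [0.818, -0.3, 0.128]], [[-0.054, -0.045, 0.172], [0.215, 0.022, 0.003], [0.507, -0.166, 0.003], [0.796, -0.352, 0.001]], [[-0.095, 0.001, 0.013], [0.146, -0.142, 0.001], [0.387, -0.297, 0.001], [0.627, -0.45, 0.0]], [[-0.109, -0.126, 0.001], [0.098, -0.258, 0.001], [0.303, -0.39, 0.001], [0.505, -0.52, 0.003]]]
```

View pics/top0.png

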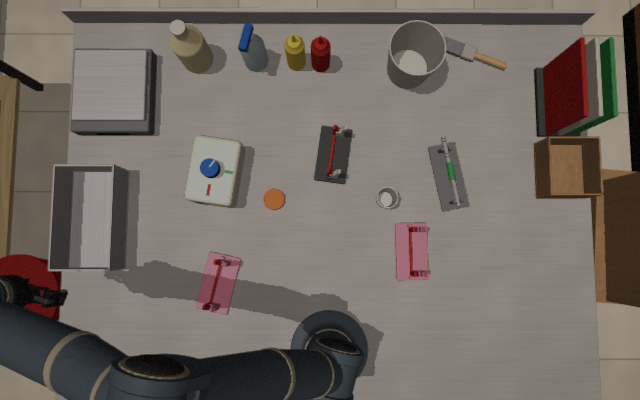

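View pics/side0.png

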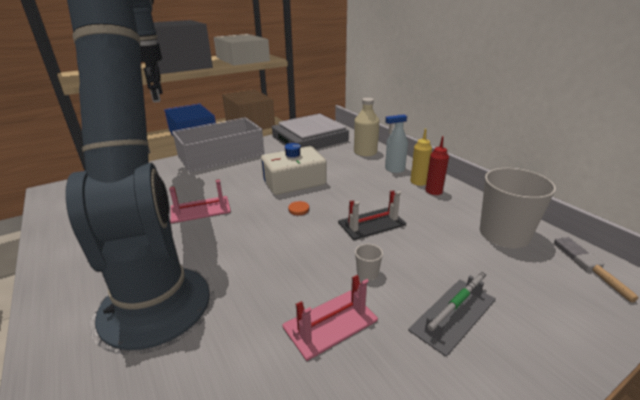

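```bash
python3 - <<'E'
from h import *
Z=np.load("top.npz"); im,P=Z["im"],Z["P"]
def c(u,v): return cv2.resize(im[v:v+100,u:u+90],None,fx=2.9,fy=4*2.9/4,interpolation=cv2.INTER_CUBIC)
S=np.load("side.npz")["im"][180:240,335:415]
a=np.hstack([c(290,105),c(405,125),c(175,125)]); s=cv2.resize(S,None,fx=3.6,fy=3.6,interpolation=cv2.INTER_CUBIC)
s=cv2.copyMakeBorder(s,0,0,0,a.shape[1]-s.shape[1],0); cv2.imwrite("pics/crop.png",np.vstack([a,s]))
hsv=cv2.cvtColor(im,cv2.COLOR_BGR2HSV)
def col(u0,u1,v0,v1,h0,h1,smin=110,vmin=50):
    m=np.zeros(im.shape[:2],bool); h=hsv[v0:v1,u0:u1]
    m[v0:v1,u0:u1]=(h[...,0]>=h0)&(h[...,0]<=h1)&(h[...,1]>smin)&(h[...,2]>vmin); m&=Z["d"]>0
    p=P[m]; q=p[:,:2]-p[:,:2].mean(0); w=np.linalg.svd(q,full_matrices=False)[2][0]
    print(m.sum(),np.median(p,0).round(4),p.mean(0).round(4),"zmax",np.percentile(p[:,2],[5,95]).round(3),"ang",np.degrees(np.arctan2(w[1],w[0])).round(1))
col(430,470,140,205,45,80)      # green sleeve
col(315,355,120,190,0,8)        # jaw
col(195,225,155,185,100,125)    # cap
col(195,220,182,200,0,8)        # red tick
col(222,240,165,180,45,80,60)   # green tick
def reg(n,u0,u1,v0,v1,z0,z1):
    p=P[v0:v1,u0:u1].reshape(-1,3); p=p[(p[:,2]>z0)&(p[:,2]<z1)]
    r=cv2.minAreaRect((p[:,:2]*1000).astype(np.float32)); print(n,len(p),p.mean(0).round(4),r)
reg("rodtop",425,472,130,215,.03,.06)
reg("restplate",425,472,130,215,.003,.02)
reg("clipbase",310,357,120,190,.006,.02)
reg("cliptop",310,362,115,190,.07,.12)
reg("tank",180,248,130,212,.08,.098)
reg("cap",190,230,150,186,.115,.14)
reg("cup",370,405,182,212,.04,.08)
reg("lid",260,290,185,212,.008,.03)
E
```

```text
95 [ 0.4926 -0.3388  0.0422] [ 0.492  -0.339   0.0421] zmax [0.036 0.047] ang -168.7
174 [ 0.5511 -0.01    0.0217] [ 0.5486 -0.0098  0.0355] zmax [0.008 0.085] ang 172.3
244 [0.4847 0.3111 0.123 ] [0.485  0.3103 0.123 ] zmax [0.119 0.127] ang -119.7
21 [0.4334 0.3193 0.0904] [0.4324 0.3193 0.0904] zmax [0.087 0.093] ang 174.3
15 [0.4798 0.2669 0.0905] [0.4801 0.2665 0.091 ] zmax [0.087 0.095] ang -97.7
rodtop 399 [ 0.4917 -0.3405  0.0405] ((492.7629699707031, -341.20355224609375), (199.1114044189453, 31.08690643310547), 11.711581230163574)
restplate 1453 [ 0.4846 -0.3412  0.0062] ((494.7154541015625, -343.3605651855469), (132.94871520996094, 244.97116088867188), 88.8532485961914)
clipbase 1334 [ 0.5435 -0.0139  0.01  ] ((537.589599609375, -10.652091979980469), (130.33677673339844, 180.57301330566406), 87.19850158691406)
cliptop 101 [ 0.5435 -0.0229  0.0839] ((543.5556030273438, -21.9373722076416), (35.25575637817383, 132.08848571777344), 81.8773193359375)
tank 2758 [0.4852 0.3077 0.0882] ((487.1476745605469, 309.926025390625), (129.70632934570312, 179.2655029296875), 82.24879455566406)
cap 287 [0.4868 0.3096 0.1229] ((487.013916015625, 309.84149169921875), (47.85240936279297, 48.002662658691406), 84.61274719238281)
cup 117 [ 0.42   -0.1649  0.0554] ((416.0635070800781, -161.09591674804688), (55.311668395996094, 57.27435302734375), 1.135199785232544)
lid 338 [0.4156 0.1524 0.0132] ((415.9296875, 152.44949340820312), (58.439369201660156, 57.88139343261719), 25.297880172729492)
```

View pics/crop.png

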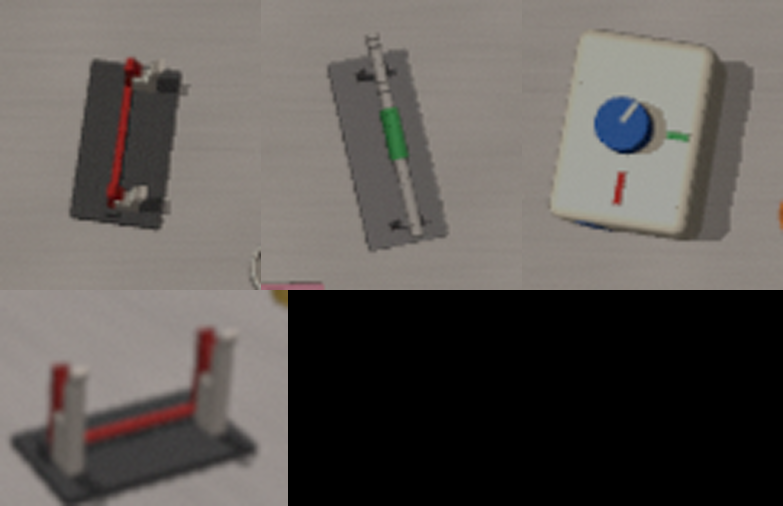

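The pink clips at (219,283) and (412,251) are the look-alikes. The dark-based stand with white forks at (333,155) is the one meant, with its jaw on the world +y side (axis about -8°). The rod is at (450,173). The cap line is about 161° (2.8 rad) back from the red tick. Next I hover over the rod.

```bash
cat >> h.py <<'E'
def plan(legs,grip=85.4,start=None):
    """legs: (grasp point xyz, yaw deg, rows); prints rows in tool axes, tool pointing down"""
    s=observe(); 
    Rc=R.from_euler("xyz",s["tcp_rot"]); p=np.array(s["tool_pos"])
    print("yaw",np.degrees(s["tcp_rot"]).round(2),"gp",(p+Rc.apply([0,0,.155])).round(4))
    out=[]
    for g,yaw,n in legs:
        g=np.array(g)
        p0=p.copy(); R0=Rc; y0=np.degrees(R0.as_euler("xyz")[2]); dy=yaw-y0
        while abs(dy)>270: dy-=360*np.sign(dy)
        gt=g+[0,0,.155]
        for k in range(1,n+1):
            T=R.from_euler("xyz",[180,0,y0+dy*k/n],degrees=True)
            d=Rc.inv().apply(p0+(gt-p0)*k/n-p)*1000; w=np.degrees((Rc.inv()*T).as_rotvec())
            d=d.round(1);w=w.round(1)
            out.append([*d.tolist(),*w.tolist(),grip]); p=p+Rc.apply(d/1000); Rc=Rc*R.from_rotvec(np.radians(w))
    for i in range(0,len(out),5): print(out[i:i+5])
E
python3 - <<'E'
from h import *
plan([((0.40,0.40,0.245),110,10),((0.50,0.05,0.22),63,10),((0.492,-0.335,0.16),11.7,11)])
E
```

```text
yaw [-179.91    0.    163.74] gp [0.1888 0.6476 0.2489]
[[-27.2, -17.9, 0.4, -0.1, 0.0, 5.4, 85.4], [-28.8, -15.2, 0.4, 0.0, 0.0, 5.3, 85.4], [-30.0, -12.6, 0.4, 0.0, 0.0, 5.4, 85.4], [-31.1, -9.6, 0.4, 0.0, 0.0, 5.4, 85.4], [-31.9, -6.7, 0.4, 0.0, 0.0, 5.4, 85.4]]
[[-32.3, -3.6, 0.4, 0.0, -0.0, 5.3, 85.4], [-32.6, -0.6, 0.3, 0.0, -0.0, 5.4, 85.4], [-32.4, 2.4, 0.4, 0.0, -0.0, 5.4, 85.4], [-32.1, 5.5, 0.4, 0.0, -0.0, 5.4, 85.4], [-31.5, 8.4, 0.4, 0.0, -0.0, 5.3, 85.4]]
[[-36.3, -2.6, 2.5, 0.0, -0.0, 4.7, 85.4], [-36.4, 0.4, 2.5, 0.0, -0.0, 4.7, 85.4], [-36.2, 3.4, 2.5, 0.0, -0.0, 4.7, 85.4], [-35.9, 6.3, 2.5, 0.0, -0.0, 4.7, 85.4], [-35.2, 9.2, 2.5, 0.0, -0.0, 4.7, 85.4]]
[[-34.3, 12.1, 2.5, 0.0, -0.0, 4.7, 85.4], [-33.2, 14.9, 2.5, 0.0, -0.0, 4.7, 85.4], [-31.9, 17.5, 2.5, 0.0, -0.0, 4.7, 85.4], [-30.4, 20.1, 2.5, 0.0, -0.0, 4.7, 85.4], [-28.6, 22.5, 2.5, 0.0, -0.0, 4.7, 85.4]]
[[-31.5, 15.2, 5.4, 0.0, -0.0, 4.7, 85.4], [-30.2, 17.8, 5.5, 0.0, -0.0, 4.6, 85.4], [-28.6, 20.1, 5.4, 0.0, -0.0, 4.7, 85.4], [-27.0, 22.4, 5.5, 0.0, -0.0, 4.7, 85.4], [-24.9, 24.5, 5.4, -0.0, -0.0, 4.6, 85.4]]
[[-23.0, 26.5, 5.5, -0.0, -0.0, 4.7, 85.4], [-20.7, 28.2, 5.4, -0.0, -0.0, 4.7, 85.4], [-18.3, 29.8, 5.5, -0.0, -0.0, 4.6, 85.4], [-15.8, 31.2, 5.4, -0.0, -0.0, 4.7, 85.4], [-13.3, 32.5, 5.4, -0.0, -0.0, 4.7, 85.4]]
[[-10.5, 33.3, 5.5, -0.0, -0.0, 4.6, 85.4]]
```

Request:
arm_command:
  series:
    - [[-27, -18, 0, 0, 0, 5.4, 85.4], [-29, -15, 0, 0, 0, 5.4, 85.4], [-30, -13, 0, 0, 0, 5.4, 85.4], [-31, -10, 0, 0, 0, 5.4, 85.4], [-32, -7, 0, 0, 0, 5.4, 85.4]]

```text
time_s: 0.57
tool_pos: [0.2946, 0.5217, 0.4045]
tcp_rot: [-3.141, 0.0, 2.382]
wrist_force: [-1.2, -0.3, -0.5]
opening: 0.997
```

Request:
arm_command:
  series:
    - [[-32, -4, 0, 0, 0, 5.4, 85.4], [-33, -1, 0, 0, 0, 5.4, 85.4], [-32, 2, 0, 0, 0, 5.4, 85.4], [-32, 5, 0, 0, 0, 5.4, 85.4], [-31, 8, 0, 0, 0, 5.4, 85.4]]

```text
time_s: 0.98
tool_pos: [0.3975, 0.3968, 0.4046]
tcp_rot: [-3.141, -0.0, 1.911]
wrist_force: [0.9, 0.3, 0.1]
opening: 1.0
```

Request:
arm_command:
  series:
    - [[-36, -3, 2, 0, 0, 4.7, 85.4], [-36, 0, 2, 0, 0, 4.7, 85.4], [-36, 3, 3, 0, 0, 4.7, 85.4], [-36, 6, 2, 0, 0, 4.7, 85.4], [-35, 9, 3, 0, 0, 4.7, 85.4]]

```text
time_s: 1.4
tool_pos: [0.444, 0.2219, 0.3926]
tcp_rot: [-3.142, -0.0, 1.501]
wrist_force: [1.3, -0.5, 0.1]
opening: 0.997
```

Request:
arm_command:
  series:
    - [[-34, 12, 2, 0, 0, 4.7, 85.4], [-33, 15, 3, 0, 0, 4.7, 85.4], [-32, 17, 2, 0, 0, 4.7, 85.4], [-30, 20, 3, 0, 0, 4.7, 85.4], [-29, 22, 2, 0, 0, 4.7, 85.4]]

```text
time_s: 1.82
tool_pos: [0.492, 0.0476, 0.3805]
tcp_rot: [-3.141, -0.0, 1.091]
wrist_force: [-0.1, -0.4, -0.1]
opening: 1.001
```

Request:
arm_command:
  series:
    - [[-31, 15, 5, 0, 0, 4.7, 85.4], [-30, 18, 5, 0, 0, 4.7, 85.4], [-29, 20, 6, 0, 0, 4.7, 85.4], [-27, 22, 5, 0, 0, 4.7, 85.4], [-25, 24, 6, 0, 0, 4.7, 85.4]]

```text
time_s: 2.23
tool_pos: [0.4862, -0.1264, 0.3536]
tcp_rot: [-3.142, -0.001, 0.681]
wrist_force: [1.3, 0.3, 0.1]
opening: 0.998
```

Request:
arm_command:
  series:
    - [[-23, 26, 5, 0, 0, 4.7, 85.4], [-21, 28, 6, 0, 0, 4.7, 85.4], [-18, 30, 5, 0, 0, 4.7, 85.4], [-16, 31, 6, 0, 0, 4.7, 85.4], [-13, 33, 5, 0, 0, 4.7, 85.4]]

```text
time_s: 2.65
tool_pos: [0.4808, -0.3011, 0.3261]
tcp_rot: [-3.141, 0.0, 0.271]
wrist_force: [0.1, 0.4, -0.2]
opening: 1.001
```

Request:
arm_command:
  series:
    - [[-10, 33, 5, 0, 0, 4.7, 85.4], [0, 0, 0, 0, 0, 0, 85.4], [0, 0, 0, 0, 0, 0, 85.4]]

```text
time_s: 2.9
tool_pos: [0.4794, -0.3362, 0.3211]
tcp_rot: [3.141, 0.002, 0.189]
wrist_force: [-0.1, 1.1, 0.1]
opening: 1.002
```

```bash
cat >> h.py <<'E'
def fitcol(im,P,h0,h1,ctr,rad,zlo,zhi,smin=90,vmin=40):
    hsv=cv2.cvtColor(im,cv2.COLOR_BGR2HSV)
    m=(hsv[...,0]>=h0)&(hsv[...,0]<=h1)&(hsv[...,1]>smin)&(hsv[...,2]>vmin)&(P[...,2]>zlo)&(P[...,2]<zhi)&(np.hypot(P[...,0]-ctr[0],P[...,1]-ctr[1])<rad)
    return m
def line(p):
    c=p[:,:2].mean(0); w=np.linalg.svd(p[:,:2]-c,full_matrices=False)[2][0]
    return c.round(4),(np.degrees(np.arctan2(w[1],w[0]))+90)%180-90
E
python3 - <<'E'
from h import *
s=observe();print(s["time_s"],s["joint_positions"].round(2),s["wrist_force"].round(1))
im,d,P=pts("wrist");cv2.imwrite("pics/w1.png",im);np.savez("w1.npz",im=im,P=P)
m=fitcol(im,P,40,85,(.492,-.339),.08,.02,.07); p=P[m];print("sleeve",len(p),line(p),np.percentile(p[:,2],[5,50,95]).round(4),np.median(p,0))
m=(np.hypot(P[...,0]-.492,P[...,1]+.339)<.12)&(P[...,2]>.037)&(P[...,2]<.06); p=P[m];print("rod",len(p),line(p),cv2.minAreaRect((p[:,:2]*1000).astype(np.float32)))
plan([((0.492,-.339,.036),11.7,3)])
E
```

```text
2.9 [-0.04  0.51  0.79  1.87 -0.44  0.94 -0.43] [-0.1  1.1  0.1]
sleeve 1199 (array([ 0.4941, -0.34  ]), np.float64(10.67474233134422)) [0.0397 0.0439 0.0457] [ 0.49439009 -0.33996914  0.04391041]
rod 3888 (array([ 0.4988, -0.339 ]), np.float64(11.452720166323047)) ((492.4604187011719, -340.3970031738281), (200.33120727539062, 30.519020080566406), 11.539228439331055)
yaw [-1.7995e+02  6.0000e-02  1.1000e+01] gp [ 0.48   -0.3344  0.1661]
[[3.6, 2.3, 43.4, -0.1, 0.1, -0.2, 85.4], [3.6, 2.2, 43.3, 0.0, -0.0, -0.3, 85.4], [3.5, 2.2, 43.4, 0.0, -0.0, -0.2, 85.4]]
```

View pics/w1.png

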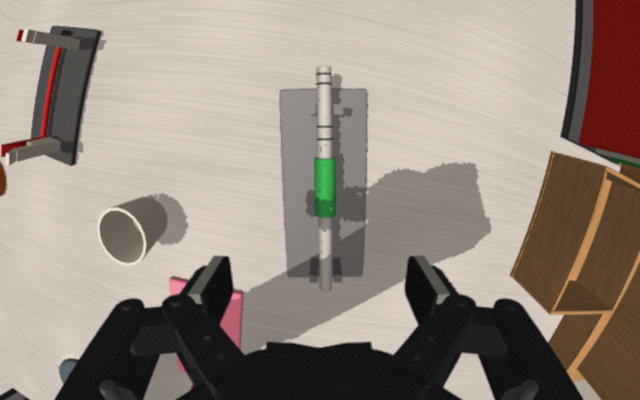

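Request:
arm_command:
  series:
    - [[4, 3, 25, 0, 0, -0.5, 85.4], [4, 3, 28, 0, 0, 0, 85.4], [4, 2, 28, 0, 0, 0, 85.4], [0, 0, 28, 0, 0, 0, 85.4], [0, 0, 21, 0, 0, 0, 60]]

```text
time_s: 3.37
tool_pos: [0.4946, -0.337, 0.1895]
tcp_rot: [-3.139, 0.0, 0.206]
wrist_force: [0.5, 0.2, 0.7]
opening: 0.885
```

Request:
arm_command:
  series:
    - [[0, 0, 0, 0, 0, 0, 40], [0, 0, 0, 0, 0, 0, 0], [0, 0, 0, 0, 0, 0, 0], [0, 0, 0, 0, 0, 0, 0], [0, 0, 0, 0, 0, 0, 0]]
  newtons: 70

```text
time_s: 3.78
tool_pos: [0.4944, -0.3398, 0.1936]
tcp_rot: [3.14, -0.003, 0.202]
wrist_force: [-0.3, 1.6, 4.7]
opening: 0.187
```

Request:
arm_command:
  series:
    - [[0, 0, 0, 0, 0, 0, 0], [0, 0, 0, 0, 0, 0, 0], [0, 0, 0, 0, 0, 0, 0]]

```text
time_s: 4.03
tool_pos: [0.4944, -0.3399, 0.1935]
tcp_rot: [3.141, -0.003, 0.202]
wrist_force: [-0.5, 0.5, 7.6]
opening: 0.189
```

```bash
python3 - <<'E'
from h import *
s=observe();print(s["wrist_force"].round(1),s["moment"].round(2),s["opening"])
plan([((.493,-.340,.19),11.5,1)])
E
```

```text
[-0.5  0.5  7.6] [ 0.36  0.13 -0.  ] 0.1892061043013159
yaw [ 1.7995e+02 -1.6000e-01  1.1560e+01] gp [ 0.4949 -0.3399  0.0385]
[[-1.0, -0.1, -151.5, 0.0, -0.2, 0.1, 85.4]]
```

Request:
arm_command:
  series:
    - [[0, 0, -10, 0, 0, 0, 0], [0, 0, -25, 0, 0, 0, 0], [0, 0, -35, 0, 0, 0, 0], [0, 0, -40, 0, 0, 0, 0], [0, 0, -40, 0, 0, 0, 0]]

```text
time_s: 4.45
tool_pos: [0.4931, -0.3396, 0.3435]
tcp_rot: [-3.141, 0.001, 0.201]
wrist_force: [1.6, 0.1, -1.3]
opening: 0.189
```

```bash
python3 - <<'E'
from h import *
s=observe();print(s["wrist_force"].round(1),s["opening"])
plan([((.5435,-.012,.24),-7.9,12)],grip=0)
E
```

```text
[ 1.6  0.1 -1.3] 0.18928559978886636
yaw [-1.7997e+02  6.0000e-02  1.1500e+01] gp [ 0.493  -0.3396  0.1885]
[[9.5, -25.9, -4.3, -0.0, 0.1, 1.6, 0], [8.9, -26.2, -4.3, -0.0, -0.0, 1.6, 0], [8.1, -26.4, -4.2, -0.0, -0.0, 1.6, 0], [7.3, -26.6, -4.3, -0.0, -0.0, 1.7, 0], [6.6, -26.9, -4.3, -0.0, -0.0, 1.6, 0]]
[[5.8, -27.0, -4.2, -0.0, -0.0, 1.6, 0], [5.0, -27.1, -4.3, -0.0, -0.0, 1.6, 0], [4.3, -27.3, -4.3, -0.0, -0.0, 1.6, 0], [3.6, -27.4, -4.3, -0.0, -0.0, 1.6, 0], [2.7, -27.5, -4.2, -0.0, -0.0, 1.7, 0]]
[[2.0, -27.5, -4.3, -0.0, -0.0, 1.6, 0], [1.1, -27.6, -4.3, -0.0, -0.0, 1.6, 0]]
```

Request:
arm_command:
  series:
    - [[5, -26, -4, 0, 0, 1.6, 0], [4, -26, -4, 0, 0, 1.6, 0], [3, -26, -4, 0, 0, 1.6, 0], [2, -27, -4, 0, 0, 1.7, 0], [2, -27, -4, 0, 0, 1.6, 0]]

```text
time_s: 4.87
tool_pos: [0.4898, -0.2058, 0.3625]
tcp_rot: [-3.141, -0.001, 0.058]
wrist_force: [1.1, -0.2, -0.9]
opening: 0.187
```

Request:
arm_command:
  series:
    - [[1, -27, -4, 0, 0, 1.6, 0], [0, -27, -4, 0, 0, 1.6, 0], [0, -27, -4, 0, 0, 1.6, 0], [-1, -27, -4, 0, 0, 1.6, 0], [-2, -28, -4, 0, 0, 1.7, 0]]

```text
time_s: 5.28
tool_pos: [0.4874, -0.0698, 0.3824]
tcp_rot: [-3.141, -0.001, -0.084]
wrist_force: [0.5, -0.7, -1.4]
opening: 0.183
```

Request:
arm_command:
  series:
    - [[-3, -28, -4, 0, 0, 1.6, 0], [-4, -28, -4, 0, 0, 1.6, 0], [0, 0, 0, 0, 0, 0, 0], [0, 0, 0, 0, 0, 0, 0], [0, 0, 0, 0, 0, 0, 0]]

```text
time_s: 5.7
tool_pos: [0.4861, -0.0149, 0.39]
tcp_rot: [-3.141, -0.0, -0.138]
wrist_force: [0.5, 1.1, -1.1]
opening: 0.184
```

```bash
python3 - <<'E'
from h import *
plan([((.5435,-.012,.24),-7.9,1)],grip=0)
im,d,P=pts("wrist");np.savez("w2.npz",im=im,P=P)
def rect(n,m):
    p=P[m]; print(n,len(p),p.mean(0).round(4) if len(p) else 0,cv2.minAreaRect((p[:,:2]*1000).astype(np.float32)) if len(p) else 0)
near=np.hypot(P[...,0]-.543,P[...,1]+.012)<.11
rect("base",near&(P[...,2]>.006)&(P[...,2]<.013))
m=fitcol(im,P,0,8,(.543,-.012),.1,.012,.12,110);rect("red",m);print(line(P[m&(P[...,2]<.04)]))
hsv=cv2.cvtColor(im,cv2.COLOR_BGR2HSV)
w=near&(P[...,2]>.08)&(P[...,2]<.105);rect("forktops",w)
for k in(0,1):
    q=w&((P[...,0]>.543) if k else (P[...,0]<.543)); rect("fork",q&(hsv[...,1]<60)); rect("nose",q&(hsv[...,1]>=100))
gp=observe()["tool_pos"]
rod=(np.abs(P[...,2]-.24)<.03)&(np.hypot(P[...,0]-gp[0],P[...,1]-gp[1])<.14);print("rod",line(P[rod]),len(P[rod]))
g=fitcol(im,P,40,85,gp,.1,.2,.28);print("sleeve",line(P[g]),P[g][:,2].mean())
cv2.imwrite("pics/w2.png",im)
E
```

```text
yaw [-1.7999e+02 -2.0000e-02 -7.8800e+00] gp [ 0.4862 -0.0149  0.235 ]
[[56.5, -10.7, -5.0, -0.0, -0.0, 0.0, 0]]
base 6135 [ 0.5468 -0.0072  0.0102] ((545.218994140625, -12.987106323242188), (90.55796813964844, 158.76048278808594), 81.96257019042969)
red 667 [ 0.5469 -0.0065  0.0478] ((545.8992919921875, -6.7703752517700195), (7.180194854736328, 131.14022827148438), 82.01564025878906)
(array([ 0.5478, -0.0064]), np.float64(-7.802909188878516))
forktops 274 [ 0.5511 -0.0128  0.0865] ((543.8723754882812, -20.428211212158203), (34.794151306152344, 131.57669067382812), 82.01564025878906)
fork 21 [ 0.4809 -0.0287  0.0952] ((482.32293701171875, -28.35918426513672), (1.8473584651947021, 11.875814437866211), 83.0417709350586)
nose 102 [0.4869 0.0017 0.0848] ((486.7251281738281, 1.7654287815093994), (6.612102508544922, 11.58110523223877), 81.24469757080078)
fork 26 [ 0.601  -0.0452  0.0954] ((600.7227172851562, -45.14365005493164), (0.9745802879333496, 11.148941993713379), 82.81928253173828)
nose 124 [ 0.6048 -0.0151  0.0847] ((605.0137329101562, -15.061543464660645), (7.157276630401611, 11.99361515045166), 82.20457458496094)
rod (array([ 0.5114, -0.0193]), np.float64(-7.840755577391974)) 14196
sleeve (array([ 0.4875, -0.016 ]), np.float64(-8.021104999977979)) 0.23981007891405154
```

View pics/w2.png

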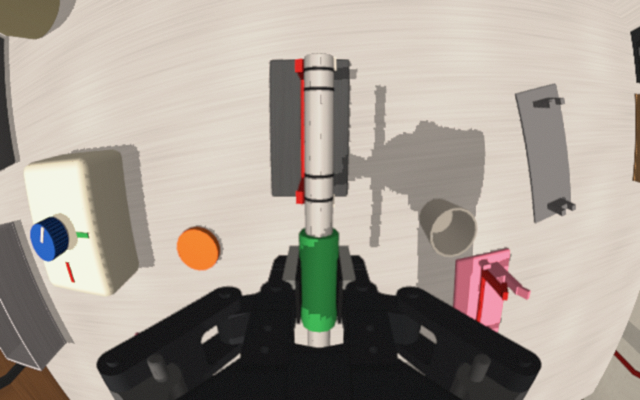

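```bash
python3 - <<'E'
import numpy as np,cv2
c=np.array([.5452,-.013]);a=np.radians(-8);X=np.array([np.cos(a),np.sin(a)]);Y=np.array([-np.sin(a),np.cos(a)])
for f in("w2","top","side"):
    Z=np.load(f+".npz");P=Z["P"];im=Z["im"];S=cv2.cvtColor(im,cv2.COLOR_BGR2HSV)[...,1]
    q=P[...,:2]-c;x=q@X*1000;y=q@Y*1000;z=P[...,2]*1000
    b=(np.abs(x)<82)&(np.abs(y)<60)&(z>6)&(z<13);print(f,"base y",np.percentile(y[b],[1,99]).round(1),"x",np.percentile(x[b],[1,99]).round(1))
    for s in(-1,1):
        for nm,cm in(("white",S<70),("red",S>130)):
            m=(np.abs(x-60*s)<9)&(np.abs(y)<50)&(z>14)&(z<105)&cm
            print(s,nm,[(lo,int(k.sum()),np.percentile(y[k],[5,50,95]).round(1).tolist()) for lo in range(15,105,8) if (k:=m&(z>=lo)&(z<lo+8)).sum()>2])
E
```

```text
w2 base y [-44.4  44.2] x [-77.5  77.5]
-1 white [(87, 10, [-25.0, -24.8, -23.2]), (95, 11, [-24.9, -24.8, -23.6])]
-1 red [(15, 8, [6.1, 7.2, 8.5]), (23, 7, [5.8, 7.2, 8.1]), (31, 3, [5.5, 6.5, 7.5]), (39, 4, [5.3, 6.8, 8.2]), (47, 12, [4.7, 6.3, 8.0]), (55, 5, [4.6, 6.3, 8.2]), (63, 10, [4.0, 5.9, 7.8]), (71, 14, [3.7, 5.5, 8.4]), (79, 102, [3.2, 6.8, 9.7]), (87, 3, [3.9, 3.9, 4.8])]
1 white [(87, 11, [-24.6, -24.6, -23.7]), (95, 15, [-24.6, -24.4, -23.6])]
1 red [(15, 7, [5.7, 6.8, 8.0]), (23, 3, [5.7, 6.6, 7.6]), (31, 3, [6.2, 7.2, 8.1]), (39, 3, [5.8, 6.7, 7.6]), (47, 4, [5.4, 6.7, 8.0]), (55, 4, [5.0, 6.2, 7.5]), (63, 5, [4.6, 6.3, 8.0]), (71, 5, [4.3, 5.8, 7.5]), (79, 120, [2.8, 6.2, 9.8])]
top base y [-45.9  42.3] x [-79.2  76.9]
-1 white [(15, 10, [-33.6, -6.0, 28.2]), (23, 3, [-15.4, -13.0, -10.5]), (31, 4, [-20.8, -11.3, -1.9]), (39, 7, [-13.2, -9.3, -2.8]), (47, 11, [-17.9, -11.3, -5.4]), (79, 9, [-20.6, -16.7, -14.7]), (87, 10, [-25.0, -22.5, -18.9]), (95, 4, [-26.3, -25.2, -21.6])]
-1 red [(63, 5, [-3.4, 1.9, 6.8]), (71, 7, [-4.3, -2.0, -0.2]), (79, 15, [0.6, 4.9, 8.4])
[... 762 characters left out ...]
, -19.7, -11.4]), (79, 19, [-20.7, -18.5, 8.2]), (87, 14, [-24.0, -22.1, 3.7]), (95, 9, [-25.7, -22.8, -20.6])]
-1 red [(55, 4, [3.9, 4.1, 4.6]), (63, 5, [-4.5, 0.7, 4.0]), (71, 9, [-2.3, -1.4, 2.9]), (79, 7, [-0.3, 2.7, 4.3])]
1 white [(15, 22, [-22.6, -17.6, -2.8]), (23, 21, [-22.1, -18.8, -3.7]), (31, 24, [-22.1, -17.2, -0.3]), (39, 26, [-22.1, -16.6, 1.7]), (47, 24, [-22.1, -15.8, 1.6]), (55, 17, [-22.2, -20.6, 6.6]), (63, 21, [-22.3, -19.9, 9.7]), (71, 15, [-22.4, -19.3, -7.1]), (79, 18, [-21.3, -18.6, 7.6]), (87, 13, [-23.9, -23.1, -9.2]), (95, 8, [-23.5, -21.3, -19.8])]
1 red [(55, 6, [0.0, 3.3, 4.0]), (63, 7, [-4.0, -1.5, 2.6]), (71, 10, [-4.3, -0.7, 2.7]), (79, 8, [-1.5, 0.9, 2.9])]
```

Request:
arm_command:
  series:
    - [[0, -28, 25, 0, 0, 0, 0], [0, -27, 25, 0, 0, 0, 0], [0, 0, 0, 0, 0, 0, 0], [0, 0, 0, 0, 0, 0, 0]]

```text
time_s: 6.08
tool_pos: [0.4937, 0.0403, 0.3384]
tcp_rot: [3.139, 0.003, -0.137]
wrist_force: [0.6, -0.6, -0.9]
opening: 0.184
```

```bash
cat > xs.py <<'E'
from h import *
import sys
c=np.array([.5452,-.013]);a=np.radians(-8);X=np.array([np.cos(a),np.sin(a)]);Y=np.array([-np.sin(a),np.cos(a)])
f=sys.argv[1]
im,d,P=pts("wrist");np.savez(f,im=im,P=P);cv2.imwrite(f"pics/{f}.png",im);print(camera_model("wrist")["eye"],observe()["tool_pos"])
S=cv2.cvtColor(im,cv2.COLOR_BGR2HSV)[...,1]
q=P[...,:2]-c;x=q@X*1000;y=q@Y*1000;z=P[...,2]*1000
for s in(-1,1):
    for nm,cm in(("white",S<80),("red",S>130)):
        m=(np.abs(x-60*s)<5)&(np.abs(y)<40)&(z>14)&(z<105)&cm
        print(s,nm,[(lo,int(k.sum()),np.percentile(y[k],[3,50,97]).round(1).tolist()) for lo in range(15,105,4) if (k:=m&(z>=lo)&(z<lo+4)).sum()>2])
E
python3 xs.py w3
```

```text
[0.56674645 0.02800802 0.30892716] [0.49397269 0.0390471  0.33941653]
-1 white [(47, 83, [-12.6, -9.5, 0.8]), (51, 9, [-12.7, -12.6, -6.3]), (55, 11, [-12.6, -12.5, -12.3]), (59, 13, [-12.4, -12.4, -12.3]), (63, 12, [-12.4, -12.2, 4.3]), (67, 20, [-13.1, -12.2, -2.8]), (71, 16, [-13.1, -12.8, -12.0]), (75, 8, [-13.0, -12.7, -12.3]), (79, 51, [-15.0, -13.7, -12.4]), (83, 46, [-17.1, -15.9, -14.6]), (87, 38, [-18.4, -17.6, -16.2]), (91, 62, [-24.7, -19.3, -17.8]), (95, 63, [-24.7, -21.6, -19.7])]
-1 red [(23, 3, [8.4, 9.4, 9.5]), (27, 21, [8.5, 8.8, 9.6]), (35, 11, [8.6, 8.8, 8.9]), (43, 8, [8.8, 8.9, 9.0]), (47, 3, [8.9, 9.0, 9.2]), (51, 6, [9.1, 9.1, 9.1]), (55, 5, [9.2, 9.3, 9.4]), (59, 8, [9.2, 9.3, 9.5]), (63, 3, [-3.8, 9.4, 9.5]), (67, 28, [-4.0, 8.6, 9.5]), (71, 17, [-2.8, -1.9, 8.7]), (75, 22, [-1.3, -0.2, 3.9]), (79, 14, [1.1, 1.8, 6.9]), (83, 113, [3.0, 6.8, 9.9])]
1 white [(47, 63, [-12.5, -10.7, 0.2]), (51, 13, [-12.9, -12.4, -10.5]), (55, 12, [-13.0, -12.5, -12.1]), (59, 10, [-12.9, -12.5, -12.2]), (63, 19, [-13.0, -12.4, -5.8]), (67, 17, [-12.8, -12.5, -12.1]), (71, 16, [-13.0, -12.4, -12.1]), (75, 19, [-14.0, -12.6, -7.1]), (79, 66, [-15.7, -14.1, -12.3]), (83, 41, [-17.5, -16.1, -15.2]), (87, 48, [-18.7, -17.6, -16.4]), (91, 67, [-25.1, -19.5, -18.1]), (95, 80, [-24.6, -21.5, -19.5])]
1 red [(23, 4, [8.5, 8.6, 8.7]), (27, 7, [8.4, 9.4, 9.5]), (31, 6, [8.7, 8.7, 9.5]), (35, 10, [8.4, 8.8, 9.5]), (43, 14, [8.6, 8.8, 9.6]), (47, 8, [8.5, 8.6, 9.5]), (51, 5, [8.8, 8.9, 9.0]), (55, 11, [8.6, 8.9, 9.3]), (59, 8, [8.7, 8.8, 9.5]), (63, 18, [-5.0, 8.6, 9.3]), (67, 20, [-4.6, -3.1, 9.2]), (71, 24, [-3.0, 3.6, 9.1]), (75, 20, [-1.4, -0.2, 4.4]), (79, 23, [1.0, 2.1, 9.6]), (83, 130, [3.1, 6.6, 9.9]), (87, 3, [4.8, 6.0, 6.0])]
```

Request:
arm_command:
  series:
    - [[0, 28, 0, 0, 0, 0, 0], [0, 28, 0, 0, 0, 0, 0], [0, 28, 0, 0, 0, 0, 0], [0, 26, 0, 0, 0, 0, 0], [0, 0, 0, 0, 0, 0, 0]]

```text
time_s: 6.55
tool_pos: [0.4773, -0.0762, 0.3413]
tcp_rot: [3.14, -0.003, -0.149]
wrist_force: [0.6, -0.5, -1.6]
opening: 0.185
```

```bash
python3 xs.py w4; python3 -c "
import cv2,numpy as np
a=cv2.imread('pics/w3.png');b=cv2.imread('pics/w4.png')
cv2.imwrite('pics/w34.png',np.hstack([a[0:400,240:640],b[0:400,60:460]]))"
```

```text
[ 0.5507617  -0.08523174  0.31077265] [ 0.47794538 -0.07366002  0.34102273]
-1 white [(15, 8, [-21.7, -21.5, -21.2]), (19, 6, [-21.8, -21.6, -21.5]), (23, 5, [-21.8, -21.8, -21.7]), (27, 19, [-22.0, -21.7, -20.7]), (31, 5, [-21.8, -20.9, -20.8]), (35, 9, [-21.2, -21.1, -20.9]), (39, 5, [-21.3, -21.2, -21.0]), (43, 10, [-21.4, -21.1, 2.7]), (47, 83, [-21.5, -4.8, 0.4]), (51, 8, [-21.8, -21.5, -7.1]), (55, 9, [-21.8, -21.6, -21.5]), (59, 9, [-22.0, -21.8, -21.7]), (63, 24, [-22.0, -21.5, -20.8]), (67, 8, [-21.8, -21.1, -20.7]), (71, 12, [-21.4, -21.2, -21.0]), (75, 11, [-21.6, -21.3, -15.4]), (79, 31, [-21.5, -13.6, -12.6]), (83, 8, [-16.4, -16.0, -15.2]), (87, 8, [-18.0, -17.3, -16.9]), (91, 29, [-24.9, -23.2, -18.5]), (95, 65, [-24.5, -22.1, -20.3])]
-1 red [(47, 4, [2.9, 3.5, 3.7]), (63, 14, [-5.6, -5.3, -4.2]), (67, 37, [-5.0, -4.1, -2.0]), (71, 47, [-3.6, -1.9, -0.4]), (75, 34, [-1.2, -0.3, 0.6]), (79, 54, [0.1, 1.5, 9.2]), (83, 101, [2.4, 5.4, 9.3])]
1 white [(15, 4, [-21.8, -21.7, -20.9]), (19, 10, [-22.1, -21.4, -21.2]), (23, 9, [-22.0, -21.3, -21.0]), (27, 10, [-22.1, -21.5, -21.1]), (31, 9, [-22.0, -21.5, -21.0]), (35, 10, [-21.9, -21.5, -20.9]), (39, 9, [-21.7, -21.3, -21.0]), (43, 12, [-22.0, -21.3, -4.8]), (47, 63, [-21.6, -4.0, 0.5]), (51, 11, [-21.9, -21.3, -9.4]), (55, 15, [-21.9, -21.4, -21.1]), (59, 8, [-21.5, -21.3, -21.1]), (63, 16, [-22.0, -21.5, -6.4]), (67, 14, [-21.8, -21.5, -21.0]), (71, 11, [-21.7, -21.4, -21.3]), (75, 13, [-21.9, -21.5, -21.3]), (79, 32, [-15.5, -13.6, -12.7]), (83, 13, [-16.9, -15.8, -15.3]), (87, 7, [-18.5, -17.5, -17.2]), (91, 37, [-25.3, -23.2, -18.1]), (95, 77, [-24.9, -22.1, -20.3])]
1 red [(63, 21, [-5.7, -5.2, -4.0]), (67, 47, [-5.2, -3.7, -2.7]), (71, 45, [-3.2, -1.9, -0.6]), (75, 48, [-1.3, -0.2, 1.2]), (79, 48, [0.2, 1.6, 10.0]), (83, 119, [2.3, 5.4, 9.8])]
```

View pics/w34.png

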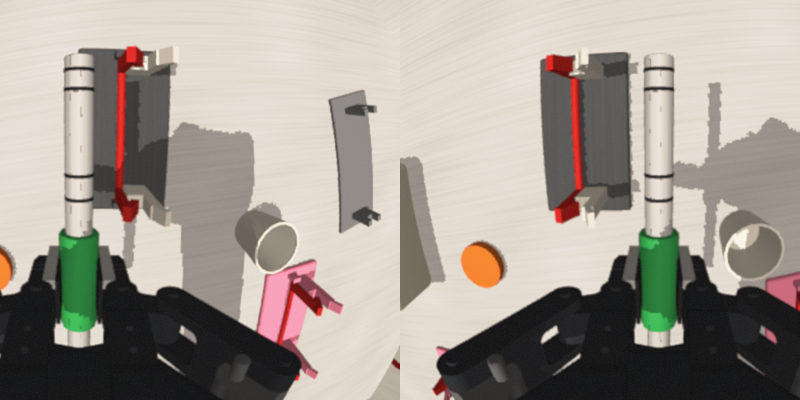

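```bash
python3 - <<'E'
from h import *
a=np.radians(-8);X=np.array([np.cos(a),np.sin(a)]);Y=np.array([-np.sin(a),np.cos(a)])
for f,t in(("w2",(.4862,-.0149,.39)),("w3",(.494,.039,.3394)),("w4",(.478,-.0737,.341))):
    Z=np.load(f+".npz");P=Z["P"]-[t[0],t[1],t[2]-.155];x=P[...,:2]@X*1000;y=P[...,:2]@Y*1000;z=P[...,2]*1000
    for lo in range(30,110,15):
        m=(x>lo)&(x<lo+15)&(np.abs(y)<12)&(z>-9)&(z<15)
        if m.sum()>20: print(f,lo,m.sum(),"y edges",np.percentile(y[m],[2,98]).round(1),"ztop",np.percentile(z[m],90).round(1))
    g=fitcol(Z["im"],Z["P"],40,85,t,.1,.1,.28);print("sleeve x",np.percentile(x[g],[1,99]),"ztop",np.percentile(z[g],95))
    m=(np.abs(y)<10)&(np.abs(z)<12)&(x>0);print("rod end x",np.percentile(x[m],99.7))
plan([((.5445,-.0175,.13),-8,1)],grip=0)
E
```

```text
w2 30 984 y edges [-6.7  4.9] ztop 3.7
w2 45 1080 y edges [-6.7  5.2] ztop 3.7
w2 60 1071 y edges [-6.1  4.7] ztop 3.7
w2 75 1123 y edges [-6.5  5.1] ztop 3.8
w2 90 588 y edges [-6.4  5.1] ztop 3.7
sleeve x [-25.33108394  23.27061505] ztop 6.8934260988660006
rod end x 97.69577355858668
w3 30 1001 y edges [-6.   6.1] ztop 2.6
w3 45 1078 y edges [-5.6  6.1] ztop 2.6
w3 60 1066 y edges [-5.3  5.6] ztop 2.4
w3 75 1126 y edges [-5.6  6. ] ztop 2.5
w3 90 515 y edges [-5.5  6. ] ztop 2.5
sleeve x [-26.16056308  22.35160227] ztop 5.8794660382197765
rod end x 96.72618253838706
w4 30 975 y edges [-9.9  1.9] ztop 4.2
w4 45 1078 y edges [-10.1   1.7] ztop 4.2
w4 60 1059 y edges [-9.8  1. ] ztop 4.2
w4 75 1130 y edges [-10.3   1.3] ztop 4.4
w4 90 603 y edges [-10.4   1.1] ztop 4.2
sleeve x [-25.29358713  23.4665757 ] ztop 7.23591097607304
rod end x 97.83944067630885
yaw [ 1.80e+02 -1.40e-01 -8.41e+00] gp [ 0.4783 -0.0737  0.186 ]
[[57.5, -65.3, 56.2, 0.0, -0.1, -0.4, 0]]
```

Request:
arm_command:
  series:
    - [[20, -22, 0, 0, 0, -0.4, 0], [20, -22, 0, 0, 0, 0, 0], [19, -21, 16, 0, 0, 0, 0], [0, 0, 30, 0, 0, 0, 0], [0, 0, 0, 0, 0, 0, 0]]

```text
time_s: 7.02
tool_pos: [0.5455, -0.01, 0.2901]
tcp_rot: [3.14, 0.007, -0.127]
wrist_force: [-1.7, 0.3, -1.1]
opening: 0.187
```

Request:
arm_command:
  series:
    - [[0, 0, 0, 0, 0, 0, 0], [0, 0, 0, 0, 0, 0, 0], [0, 0, 0, 0, 0, 0, 0]]

```text
time_s: 7.27
tool_pos: [0.5461, -0.0132, 0.2954]
tcp_rot: [-3.141, -0.003, -0.132]
wrist_force: [-0.7, -0.2, -1.3]
opening: 0.186
```

```bash
python3 - <<'E'
from h import *
plan([((.546,-.0177,.1),-8,1)],grip=0)
E
```

```text
yaw [-1.7996e+02 -1.5000e-01 -7.5700e+00] gp [ 0.5465 -0.0131  0.1404]
[[0.4, 4.5, 40.4, -0.0, -0.1, 0.4, 0]]
```

Request:
arm_command:
  series:
    - [[0, 4.5, 0, 0, 0, 0.4, 0], [0, 0, 15, 0, 0, 0, 0], [0, 0, 15, 0, 0, 0, 0], [0, 0, 10, 0, 0, 0, 0], [0, 0, 0, 0, 0, 0, 0]]

```text
time_s: 7.68
tool_pos: [0.5446, -0.0167, 0.2526]
tcp_rot: [3.141, 0.003, -0.138]
wrist_force: [0.0, 0.2, -1.4]
opening: 0.186
```

Request:
arm_command:
  series:
    - [[0, 0, 0, 0, 0, 0, 0], [0, 0, 0, 0, 0, 0, 0], [0, 0, 0, 0, 0, 0, 0]]

```text
time_s: 7.93
tool_pos: [0.5458, -0.0167, 0.2546]
tcp_rot: [-3.141, -0.002, -0.137]
wrist_force: [0.2, -0.0, -1.2]
opening: 0.18
```

```bash
python3 - <<'E'
from h import *
plan([((.546,-.0177,.0575),-8,1)],grip=0)
E
```

```text
yaw [-1.7998e+02 -9.0000e-02 -7.8700e+00] gp [ 0.546  -0.0166  0.0996]
[[0.3, 1.0, 42.1, -0.0, -0.1, 0.1, 0]]
```

Descend to about the noses, then press through.

Request:
arm_command:
  series:
    - [[0, 1, 10, 0, 0, 0, 0], [0, 0, 7, 0, 0, 0, 0], [0, 0, 5, 0, 0, 0, 0], [0, 0, 0, 0, 0, 0, 0]]
  newtons: 90

```text
time_s: 8.27
tool_pos: [0.545, -0.0181, 0.2306]
tcp_rot: [3.14, 0.001, -0.138]
wrist_force: [0.3, -2.0, -0.9]
opening: 0.182
```

Request:
arm_command:
  series:
    - [[0, 0, 4, 0, 0, 0, 0], [0, 0, 4, 0, 0, 0, 0], [0, 0, 4, 0, 0, 0, 0], [0, 0, 0, 0, 0, 0, 0]]

```text
time_s: 8.6
tool_pos: [0.5449, -0.0175, 0.2186]
tcp_rot: [3.141, 0.001, -0.137]
wrist_force: [2.7, -3.3, -4.9]
opening: 0.179
```

Request:
arm_command:
  series:
    - [[0, 0, 3, 0, 0, 0, 0], [0, 0, 3, 0, 0, 0, 0], [0, 0, 1, 0, 0, 0, 0], [0, 0, 0, 0, 0, 0, 0]]

```text
time_s: 8.93
tool_pos: [0.5451, -0.0169, 0.2127]
tcp_rot: [-3.14, 0.001, -0.137]
wrist_force: [-2.2, -0.0, 3.0]
opening: 0.178
```

```bash
python3 - <<'E'
from h import *
s=observe();print(s["wrist_force"].round(1),s["moment"].round(2))
plan([((.546,-.0177,.0575),-8,1)],grip=0)
im,d,P=pts("wrist");cv2.imwrite("pics/w5.png",im)
E
```

```text
[-2.2 -0.   3. ] [-0.07  0.33  0.03]
yaw [-1.7991e+02  8.0000e-02 -7.8300e+00] gp [ 0.5449 -0.0166  0.0577]
[[1.0, 0.7, 0.2, -0.1, 0.1, 0.2, 0]]
```

View pics/w5.png

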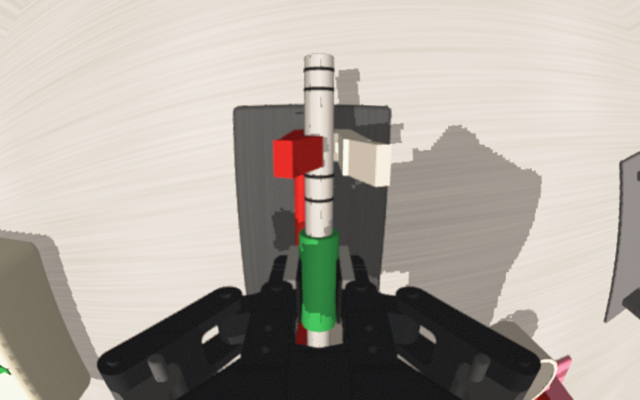

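Request:
arm_command:
  series:
    - [[0, 0, 1, 0, 0, 0, 0], [0, 0, 0, 0, 0, 0, 50], [0, 0, 0, 0, 0, 0, 50], [0, 0, 0, 0, 0, 0, 50], [0, 0, 0, 0, 0, 0, 50]]

```text
time_s: 9.4
tool_pos: [0.5453, -0.0171, 0.2115]
tcp_rot: [-3.141, 0.0, -0.137]
wrist_force: [-0.4, -1.0, -0.7]
opening: 0.583
```

Request:
arm_command:
  series:
    - [[0, 0, -5, 0, 0, 0, 50], [0, 0, -15, 0, 0, 0, 50], [0, 0, -30, 0, 0, 0, 50], [0, 0, -40, 0, 0, 0, 50], [0, 0, -40, 0, 0, 0, 50]]

```text
time_s: 9.82
tool_pos: [0.5448, -0.0175, 0.3427]
tcp_rot: [3.14, 0.002, -0.138]
wrist_force: [1.1, 0.4, -0.3]
opening: 0.584
```

```bash
python3 - <<'E'
from h import *
print(observe()["joint_positions"].round(2))
plan([((.5,-.02,.22),-8,2)],grip=85.4)
im,d,P=pts("wrist");np.savez("w6.npz",im=im,P=P);cv2.imwrite("pics/w6.png",im)
c=np.array([.5445,-.018]);a=np.radians(-8);X=np.array([np.cos(a),np.sin(a)]);Y=np.array([-np.sin(a),np.cos(a)])
q=P[...,:2]-c;x=q@X*1000;y=q@Y*1000;z=P[...,2]*1000
for lo in range(-100,105,20):
    m=(x>lo)&(x<lo+20)&(np.abs(y)<13)&(z>50)&(z<66)
    if m.sum()>20: print(lo,m.sum(),"y",np.percentile(y[m],[3,97]).round(1),"ztop",np.percentile(z[m],90).round(1))
S=cv2.cvtColor(im,cv2.COLOR_BGR2HSV)[...,1]
for s in(-1,1):
    m=(np.abs(x-60*s)<6)&(np.abs(y)<25)&(S>130)&(z>63)&(z<92);print("nose y,z",np.percentile(y[m],[3,50,97]).round(1) if m.sum() else 0,m.sum())
E
```

```text
[-0.72  0.43  0.89  1.95 -0.41  0.95 -1.34]
yaw [ 1.7994e+02  1.3000e-01 -7.9000e+00] gp [ 0.5444 -0.0177  0.1877]
[[-22.0, 4.3, -16.1, 0.1, 0.1, 0.1, 85.4], [-22.1, 4.3, -16.2, -0.0, 0.0, 0.0, 85.4]]
-100 206 y [-5.4  5.2] ztop 61.5
-80 147 y [-5.3  4.1] ztop 61.6
-60 309 y [-11.6  11.5] ztop 63.0
-40 302 y [-6.6  7.3] ztop 63.8
-20 459 y [-8.1  9. ] ztop 64.3
0 498 y [-8.   8.9] ztop 64.4
20 399 y [-6.4  7.1] ztop 63.3
40 279 y [-5.3  5.4] ztop 61.5
60 321 y [-5.2  7.1] ztop 61.4
80 336 y [-5.1  6.3] ztop 61.5
nose y,z [ 0.4  8.  14.6] 270
nose y,z [ 0.3  7.8 15. ] 327
```

```bash
python3 - <<'E'
from h import *
plan([((.525,.09,.23),62,10),((.487,.310,.20),195,19)],grip=85)
E
```

```text
yaw [-179.85   -0.65   -7.95] gp [ 0.5494 -0.019   0.1954]
[[-3.7, -10.5, -3.5, -0.1, -0.7, -7.0, 85], [-2.4, -10.9, -3.4, -0.0, 0.0, -7.0, 85], [-1.1, -11.1, -3.5, -0.0, 0.0, -7.0, 85], [0.2, -11.1, -3.5, -0.0, 0.0, -7.0, 85], [1.6, -11.1, -3.4, -0.0, 0.0, -7.0, 85]]
[[3.0, -10.7, -3.5, -0.0, 0.0, -7.0, 85], [4.2, -10.3, -3.4, -0.0, 0.0, -7.0, 85], [5.5, -9.7, -3.5, -0.0, 0.0, -7.0, 85], [6.6, -9.0, -3.5, -0.0, 0.0, -7.0, 85], [7.7, -8.1, -3.4, -0.0, 0.0, -6.9, 85]]
[[9.3, -7.2, 1.6, -0.0, 0.0, -7.0, 85], [10.1, -6.0, 1.6, -0.0, -0.0, -7.0, 85], [10.7, -4.8, 1.5, -0.0, -0.0, -7.0, 85], [11.3, -3.4, 1.6, -0.0, -0.0, -7.0, 85], [11.5, -2.0, 1.6, -0.0, -0.0, -7.0, 85]]
[[11.8, -0.6, 1.6, -0.0, -0.0, -7.0, 85], [11.7, 0.9, 1.6, -0.0, -0.0, -7.0, 85], [11.5, 2.2, 1.6, -0.0, -0.0, -7.0, 85], [11.2, 3.7, 1.5, -0.0, -0.0, -7.0, 85], [10.6, 5.0, 1.6, -0.0, -0.0, -7.0, 85]]
[[10.0, 6.2, 1.6, -0.0, -0.0, -7.0, 85], [9.1, 7.4, 1.6, -0.0, -0.0, -7.0, 85], [8.1, 8.5, 1.6, -0.0, -0.0, -7.0, 85], [7.1, 9.4, 1.5, -0.0, -0.0, -7.0, 85], [5.8, 10.2, 1.6, 0.0, -0.0, -7.0, 85]]
[[4.6, 10.8, 1.6, 0.0, -0.0, -7.0, 85], [3.2, 11.3, 1.6, 0.0, -0.0, -7.0, 85], [1.8, 11.6, 1.6, 0.0, -0.0, -7.0, 85], [0.4, 11.8, 1.6, 0.0, -0.0, -7.0, 85]]
```

Request:
arm_command:
  series:
    - [[-4, -11, -4, 0, 0, -7, 85], [-2, -11, -4, 0, 0, -7, 85], [-1, -11, -4, 0, 0, -7, 85], [0, -11, -4, 0, 0, -7, 85], [2, -11, -3, 0, 0, -7, 85]]

```text
time_s: 10.28
tool_pos: [0.5341, 0.0379, 0.3613]
tcp_rot: [-3.142, -0.001, 0.479]
wrist_force: [0.9, 0.8, 0.4]
opening: 0.994
```

Request:
arm_command:
  series:
    - [[3, -11, -4, 0, 0, -7, 85], [4, -10, -4, 0, 0, -7, 85], [6, -10, -4, 0, 0, -7, 85], [7, -9, -4, 0, 0, -7, 85], [8, -8, -3, 0, 0, -7, 85]]

```text
time_s: 10.7
tool_pos: [0.5235, 0.0934, 0.3803]
tcp_rot: [3.141, -0.001, 1.09]
wrist_force: [-0.0, 0.8, -0.1]
opening: 0.994
```

Request:
arm_command:
  series:
    - [[9, -7, 1, 0, 0, -7, 85], [10, -6, 1, 0, 0, -7, 85], [11, -5, 1, 0, 0, -7, 85], [11, -3, 1, 0, 0, -7, 85], [12, -2, 1, 0, 0, -7, 85]]

```text
time_s: 11.12
tool_pos: [0.5135, 0.1512, 0.3749]
tcp_rot: [3.141, 0.0, 1.701]
wrist_force: [-0.1, -0.4, -0.1]
opening: 0.994
```

Request:
arm_command:
  series:
    - [[12, -1, 1, 0, 0, -7, 85], [12, 1, 1, 0, 0, -7, 85], [12, 2, 1, 0, 0, -7, 85], [11, 4, 1, 0, 0, -7, 85], [11, 5, 1, 0, 0, -7, 85]]

```text
time_s: 11.53
tool_pos: [0.5028, 0.2103, 0.3698]
tcp_rot: [3.141, 0.0, 2.312]
wrist_force: [-0.7, -0.1, 0.1]
opening: 0.995
```

Request:
arm_command:
  series:
    - [[10, 6, 1, 0, 0, -7, 85], [9, 7, 1, 0, 0, -7, 85], [8, 8, 1, 0, 0, -7, 85], [7, 9, 1, 0, 0, -7, 85], [6, 10, 1, 0, 0, -7, 85]]

```text
time_s: 11.95
tool_pos: [0.4917, 0.2666, 0.3648]
tcp_rot: [-3.142, 0.0, 2.923]
wrist_force: [0.7, 0.7, -0.7]
opening: 0.994
```

Request:
arm_command:
  series:
    - [[4, 11, 1, 0, 0, -7, 85], [3, 11, 1, 0, 0, -7, 85], [2, 12, 1, 0, 0, -7, 85], [0, 12, 1, 0, 0, -7, 85], [0, 0, 0, 0, 0, 0, 85]]

```text
time_s: 12.37
tool_pos: [0.4837, 0.3153, 0.3606]
tcp_rot: [3.14, -0.0, -2.872]
wrist_force: [0.2, 0.1, -0.2]
opening: 0.996
```

Request:
arm_command:
  series:
    - [[0, 0, 0, 0, 0, 0, 85], [0, 0, 0, 0, 0, 0, 85], [0, 0, 0, 0, 0, 0, 85]]

```text
time_s: 12.62
tool_pos: [0.4849, 0.3119, 0.3608]
tcp_rot: [-3.141, 0.0, -2.881]
wrist_force: [-0.9, -0.8, 0.3]
opening: 0.996
```

```bash
python3 - <<'E'
from h import *
s=observe();print(s["joint_positions"].round(2))
im,d,P=pts("wrist");np.savez("w7.npz",im=im,P=P);cv2.imwrite("pics/w7.png",im)
m=(np.hypot(P[...,0]-.487,P[...,1]-.31)<.035)&(P[...,2]>.115)&(P[...,2]<.135)
p=P[m];print(len(p),cv2.minEnclosingCircle((p[:,:2]*1000).astype(np.float32)),p[:,2].mean())
plan([((.487,.310,.118),195,1)],grip=85)
E
```

```text
[-0.7   0.35  0.06  1.83 -0.03  0.97  1.21]
3601 ((487.287353515625, 312.0062255859375), 25.04978370666504) 0.12458301707797094
yaw [-1.7997e+02  1.0000e-02 -1.6502e+02] gp [0.4849 0.312  0.2058]
[[-1.5, -2.5, 87.8, -0.0, 0.0, -0.0, 85]]
```

View pics/w7.png

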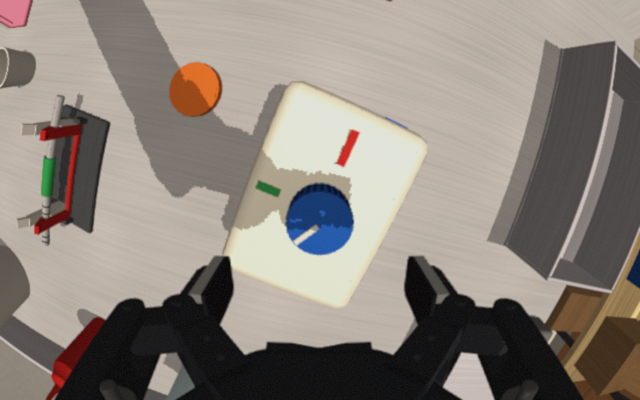

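Request:
arm_command:
  series:
    - [[-2, -1.5, 28, 0, 0, 0, 85], [0, 0, 30, 0, 0, 0, 85], [0, 0, 20, 0, 0, 0, 85], [0, 0, 10, 0, 0, 0, 85], [0, 0, 0, 0, 0, 0, 70]]

```text
time_s: 13.08
tool_pos: [0.4863, 0.3112, 0.2705]
tcp_rot: [-3.14, -0.004, -2.879]
wrist_force: [-1.1, -0.4, 0.6]
opening: 0.878
```

Request:
arm_command:
  series:
    - [[0, 0, 0, 0, 0, 0, 55], [0, 0, 0, 0, 0, 0, 20], [0, 0, 0, 0, 0, 0, 20], [0, 0, 0, 0, 0, 0, 20], [0, 0, 0, 0, 0, 0, 20]]
  newtons: 40

```text
time_s: 13.5
tool_pos: [0.4874, 0.3127, 0.2746]
tcp_rot: [3.14, 0.003, -2.877]
wrist_force: [-1.3, 0.3, 6.6]
opening: 0.547
```

Request:
arm_command:
  series:
    - [[0, 0, 0, 0, 0, 0, 20], [0, 0, 0, 0, 0, 0, 20]]

```text
time_s: 13.67
tool_pos: [0.4874, 0.3127, 0.2746]
tcp_rot: [3.14, 0.003, -2.877]
wrist_force: [-1.0, 1.1, 6.2]
opening: 0.546
```

```bash
python3 - <<'E'
from h import *
s=observe();print(s["wrist_force"].round(1),s["moment"].round(2),s["opening"])
plan([((.487,.310,.118),195,1)],grip=85)
E
```

```text
[-1.   1.1  6.2] [ 0.06  0.14 -0.02] 0.5456704346455281
yaw [ 179.91    0.19 -164.85] gp [0.4878 0.3131 0.1196]
[[1.1, -2.5, 1.6, 0.1, 0.2, 0.1, 85]]
```

Request:
arm_command:
  series:
    - [[0, 0, 0.1, 0, 0, 7, 20], [0, 0, 0.1, 0, 0, 7, 20], [0, 0, 0.1, 0, 0, 7, 20], [0, 0, 0.1, 0, 0, 7, 20], [0, 0, 0.1, 0, 0, 7, 20]]

```text
time_s: 14.08
tool_pos: [0.4874, 0.3126, 0.274]
tcp_rot: [3.139, 0.002, 2.789]
wrist_force: [-1.1, 0.6, 6.5]
opening: 0.55
```

Request:
arm_command:
  series:
    - [[0, 0, 0.1, 0, 0, 7, 20], [0, 0, 0.1, 0, 0, 7, 20], [0, 0, 0.1, 0, 0, 7, 20], [0, 0, 0.1, 0, 0, 7, 20], [0, 0, 0.1, 0, 0, 7, 20]]

```text
time_s: 14.5
tool_pos: [0.4874, 0.3125, 0.2734]
tcp_rot: [3.139, -0.001, 2.178]
wrist_force: [-0.2, 0.3, 5.1]
opening: 0.549
```

Request:
arm_command:
  series:
    - [[0, 0, 0.1, 0, 0, 7, 20], [0, 0, 0.1, 0, 0, 7, 20], [0, 0, 0.1, 0, 0, 7, 20], [0, 0, 0.1, 0, 0, 7, 20], [0, 0, 0.1, 0, 0, 7, 20]]

```text
time_s: 14.92
tool_pos: [0.4873, 0.3124, 0.2728]
tcp_rot: [3.14, -0.002, 1.568]
wrist_force: [-0.8, 0.3, 6.8]
opening: 0.548
```

Request:
arm_command:
  series:
    - [[0, 0, 0.1, 0, 0, 7, 20], [0, 0, 0.1, 0, 0, 7, 20], [0, 0, 0.1, 0, 0, 7, 20], [0, 0, 0.1, 0, 0, 7, 20], [0, 0, 0, 0, 0, 0, 20]]

```text
time_s: 15.33
tool_pos: [0.4872, 0.3126, 0.2723]
tcp_rot: [3.141, -0.002, 1.081]
wrist_force: [-2.5, -0.9, 8.2]
opening: 0.549
```

```bash
cat > capv.py <<'E'
from h import *
import sys
s=observe();print(s["joint_positions"].round(2),s["wrist_force"].round(1),s["moment"].round(2),s["opening"],s["time_s"])
plan([((.487,.311,.118),0,1)])
c=np.array([.4872,.311])
for n in("wrist","top"):
    im,d,P=pts(n)
    if n=="wrist": cv2.imwrite(f"pics/{sys.argv[1]}.png",im)
    h=cv2.cvtColor(im,cv2.COLOR_BGR2HSV)
    q=P[...,:2]-c
    disc=(np.hypot(q[...,0],q[...,1])<.021)&(P[...,2]>.115)&(P[...,2]<.135)
    m=disc&(h[...,1]<110)&(h[...,2]>90); k=q[m]
    b=disc&(h[...,0]>100)&(h[...,0]<125)&(h[...,1]>130)
    if len(k):
        v=k.mean(0);a=np.degrees(np.arctan2(v[1],v[0]));print(n,m.sum(),b.sum(),"line dir",a.round(1),"r",np.hypot(*v).round(4),"cap angle",((a-172)%360).round(1))
E
python3 capv.py w8
```

```text
[-1.13  0.53  0.65  1.92 -0.43  0.83 -0.73] [-2.5 -0.9  8.2] [-0.07  0.44 -0.02] 0.5488668932814844 15.3333
yaw [ 1.7998e+02 -1.1000e-01  6.1920e+01] gp [0.4874 0.3128 0.1173]
[[-1.5, 0.5, -0.7, -0.0, -0.1, 61.9, 85.4]]
wrist 393 5319 line dir -176.1 r 0.0109 cap angle 11.9
top 11 58 line dir -172.1 r 0.0152 cap angle 15.9
```

Request:
arm_command:
  series:
    - [[0, 0, 0.1, 0, 0, 6, 20], [0, 0, 0.1, 0, 0, 6, 20], [0, 0, 0, 0, 0, 0, 20], [0, 0, 0, 0, 0, 0, 20]]

```text
time_s: 15.77
tool_pos: [0.4872, 0.3125, 0.2721]
tcp_rot: [-3.141, -0.002, 0.875]
wrist_force: [-1.6, 0.1, 7.0]
opening: 0.546
```

```bash
python3 capv.py w9
```

```text
[-1.16  0.55  0.71  1.92 -0.47  0.84 -0.9 ] [-1.6  0.1  7. ] [-0.01  0.4  -0.05] 0.5455597711332113 15.7667
yaw [-1.7997e+02 -1.2000e-01  5.0140e+01] gp [0.4874 0.3128 0.1171]
[[-1.3, 0.8, -0.9, -0.1, -0.1, 50.1, 85.4]]
wrist 384 5330 line dir 171.9 r 0.011 cap angle 359.9
top 9 61 line dir 174.0 r 0.0164 cap angle 2.0
```

Request:
arm_command:
  series:
    - [[0, 0, 0, 0, 0, 5, 20], [0, 0, 0, 0, 0, 0, 20], [0, 0, 0, 0, 0, 0, 20]]

```text
time_s: 16.12
tool_pos: [0.4872, 0.3125, 0.2721]
tcp_rot: [-3.141, -0.002, 0.788]
wrist_force: [-1.7, 0.0, 7.4]
opening: 0.542
```

```bash
python3 capv.py w10
```

```text
[-1.18  0.55  0.73  1.92 -0.49  0.84 -0.97] [-1.7  0.   7.4] [ 0.02  0.43 -0.04] 0.5415586792450435 16.1167
yaw [-1.7995e+02 -1.3000e-01  4.5140e+01] gp [0.4874 0.3128 0.1171]
[[-1.2, 0.9, -0.9, -0.1, -0.1, 45.1, 85.4]]
wrist 383 5332 line dir 166.8 r 0.011 cap angle 354.8
top 6 56 line dir 172.1 r 0.0156 cap angle 0.1
```

Request:
arm_command:
  series:
    - [[0, 0, 0, 0, 0, 5, 20], [0, 0, 0, 0, 0, 5, 20], [0, 0, 0, 0, 0, 0, 20], [0, 0, 0, 0, 0, 0, 20]]

```text
time_s: 16.55
tool_pos: [0.4865, 0.312, 0.2718]
tcp_rot: [-3.14, 0.001, 0.613]
wrist_force: [-4.2, -1.7, 9.8]
opening: 0.549
```

```bash
sed -i 's/c=np.array(\[.4872,.311\])/c=np.array([.4872,.3123])/' capv.py; python3 capv.py w11
```

```text
[-1.21  0.57  0.78  1.93 -0.53  0.86 -1.11] [-4.2 -1.7  9.8] [-0.25  0.95 -0.06] 0.5485886827184718 16.55
yaw [-1.7988e+02  7.0000e-02  3.5130e+01] gp [0.4862 0.3121 0.1168]
[[-0.2, 1.0, -1.2, -0.1, 0.1, 35.1, 85.4]]
wrist 380 5493 line dir 172.4 r 0.0107 cap angle 0.4
top 5 40 line dir -179.4 r 0.0174 cap angle 8.6
```

Request:
arm_command:
  series:
    - [[0, 0, 0, 0, 0, 5, 20], [0, 0, 0, 0, 0, 0, 20], [0, 0, 0, 0, 0, 0, 20]]

```text
time_s: 16.9
tool_pos: [0.4872, 0.3126, 0.2717]
tcp_rot: [-3.141, -0.002, 0.528]
wrist_force: [-1.0, 0.6, 5.1]
opening: 0.546
```

```bash
python3 capv.py w12
```

```text
[-1.22  0.58  0.8   1.93 -0.54  0.86 -1.18] [-1.   0.6  5.1] [ 0.    0.23 -0.03] 0.5459312763665064 16.9
yaw [-1.7995e+02 -1.0000e-01  3.0250e+01] gp [0.4874 0.3129 0.1167]
[[-1.0, 1.3, -1.3, -0.1, -0.1, 30.2, 85.4]]
wrist 371 5422 line dir 174.7 r 0.0107 cap angle 2.7
top 8 44 line dir 177.0 r 0.0159 cap angle 5.0
```

View pics/w12.png

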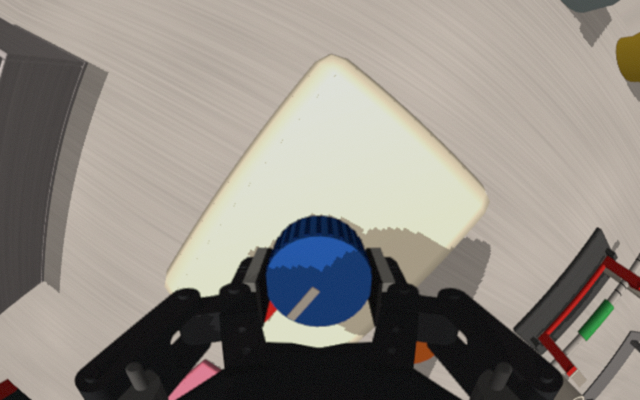

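Request:
arm_command:
  series:
    - [[0, 0, 0, 0, 0, 0, 20], [0, 0, 0, 0, 0, 0, 20], [0, 0, 0, 0, 0, 4, 20], [0, 0, 0, 0, 0, 0, 20]]
  newtons: 80

```text
time_s: 17.33
tool_pos: [0.4872, 0.3127, 0.2718]
tcp_rot: [-3.141, -0.001, 0.458]
wrist_force: [-1.8, 0.9, 7.7]
opening: 0.536
```

```bash
python3 capv.py w13
```

```text
[-1.23  0.59  0.82  1.93 -0.56  0.87 -1.24] [-1.8  0.9  7.7] [-0.04  0.43  0.42] 0.5362138337773213 17.3333
yaw [-1.7996e+02 -7.0000e-02  2.6270e+01] gp [0.4873 0.3129 0.1168]
[[-0.9, 1.4, -1.2, -0.1, -0.1, 26.3, 85.4]]
wrist 371 5411 line dir 171.5 r 0.0107 cap angle 359.5
top 6 42 line dir 175.9 r 0.0169 cap angle 3.9
```

Request:
arm_command:
  series:
    - [[0, 0, 0, 0, 0, 5, 20], [0, 0, 0, 0, 0, 0, 20], [0, 0, 0, 0, 0, 0, 20]]

```text
time_s: 17.68
tool_pos: [0.4871, 0.3131, 0.2718]
tcp_rot: [3.14, -0.001, 0.381]
wrist_force: [-0.2, -0.6, 8.4]
opening: 0.539
```

```bash
python3 capv.py w14
```

```text
[-1.25  0.59  0.84  1.93 -0.57  0.87 -1.3 ] [-0.2 -0.6  8.4] [-0.24  0.27  2.04] 0.5387587299123782 17.6833
yaw [ 1.7992e+02 -5.0000e-02  2.1830e+01] gp [0.4873 0.3129 0.1168]
[[-0.9, 1.9, -1.2, 0.1, -0.1, 21.8, 85.4]]
wrist 370 5423 line dir 169.5 r 0.0108 cap angle 357.5
top 8 41 line dir 172.8 r 0.0175 cap angle 0.8
```

Request:
arm_command:
  series:
    - [[0, 0, -0.1, 0, 0, -7, 20], [0, 0, -0.1, 0, 0, -7, 20], [0, 0, -0.1, 0, 0, -7, 20], [0, 0, -0.1, 0, 0, -7, 20], [0, 0, -0.1, 0, 0, -7, 20]]

```text
time_s: 18.2
tool_pos: [0.4873, 0.3125, 0.2723]
tcp_rot: [-3.142, -0.002, 0.988]
wrist_force: [-0.4, 1.1, 5.7]
opening: 0.534
```

Request:
arm_command:
  series:
    - [[0, 0, -0.1, 0, 0, -7, 20], [0, 0, -0.1, 0, 0, -7, 20], [0, 0, -0.1, 0, 0, -7, 20], [0, 0, -0.1, 0, 0, -7, 20], [0, 0, -0.1, 0, 0, -7, 20]]

```text
time_s: 18.62
tool_pos: [0.4873, 0.3125, 0.2729]
tcp_rot: [3.14, -0.002, 1.598]
wrist_force: [-1.1, 0.3, 5.5]
opening: 0.533
```

Request:
arm_command:
  series:
    - [[0, 0, -0.1, 0, 0, -7, 20], [0, 0, -0.1, 0, 0, -7, 20], [0, 0, -0.1, 0, 0, -7, 20], [0, 0, 0, 0, 0, 0, 20], [0, 0, 0, 0, 0, 0, 20]]

```text
time_s: 19.03
tool_pos: [0.4874, 0.3124, 0.2732]
tcp_rot: [3.139, -0.001, 1.958]
wrist_force: [-0.1, 0.6, 7.5]
opening: 0.537
```

```bash
python3 capv.py w15
```

```text
[-0.96  0.48  0.42  1.91 -0.27  0.8  -0.01] [-0.1  0.6  7.5] [0.01 0.22 0.02] 0.5365941256073173 19.0333
yaw [ 1.7986e+02 -9.0000e-02  1.1218e+02] gp [0.4877 0.3128 0.1182]
[[-1.1, -0.9, 0.2, 0.0, -0.2, 112.2, 85.4]]
wrist 368 5435 line dir -102.0 r 0.011 cap angle 86.0
top 4 16 line dir -104.0 r 0.0191 cap angle 84.0
```

View pics/w15.png

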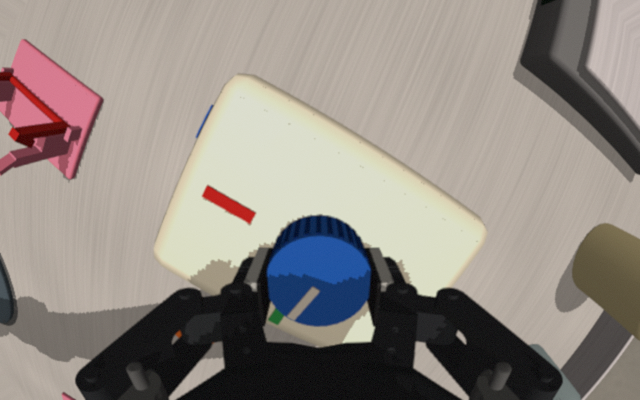

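Line moved 88.5° from the stop and points at the green tick. I'll check the clip and bystanders from the top camera, then hand in.

```bash
python3 - <<'E'
from h import *
im,d,P=pts("top")
for n,(h0,h1,c,r,a,b) in {"sleeve":(40,85,(.5445,-.018),.06,.04,.08),"lid":(5,20,(.416,.152),.06,.005,.03)}.items():
    m=fitcol(im,P,h0,h1,c,r,a,b);p=P[m];print(n,len(p),p.mean(0).round(4),line(p) if len(p)>3 else 0,np.percentile(p[:,2],90))
p=P[182:212,370:405].reshape(-1,3);p=p[(p[:,2]>.04)&(p[:,2]<.08)];print("cup",p.mean(0).round(3))
s=observe();print(s["opening"],np.abs(s["dq"]).max(),s["time_s"])
print(hand_in())
E
```

```text
sleeve 112 [ 0.5423 -0.0191  0.0612] (array([ 0.5423, -0.0191]), np.float64(-7.802439010531089)) 0.06470496440804627
lid 347 [0.4157 0.1525 0.0131] (array([0.4157, 0.1525]), np.float64(48.00422748555329)) 0.016807239102543114
cup [ 0.42  -0.165  0.055]
0.5341650243488597 0.004076725716671611 19.1833
the job is handed in; nothing more can be done
None
```

I finished both parts of the job and handed it in at 19.2 s of the 64 s allowed. The hand-in gives no verdict, so the results below are my own last checks.

**Dipstick:** It was taken from the rest, pressed past the jaw of the dark clip stand and let go.
- **Position:** After I let go, the rod axis measured about 55.5 mm above the counter and within 1 mm across. The last top view gave an angle of -7.8° against about -8° for the clip, roughly 2 mm off along it.
- **Jaw:** The red noses were back in their closed position.

**Cap:** I screwed it down until the wrist moment rose to about 2 N m and the white line stopped at the red tick. I then backed it off; the line moved 88.5° and points at the green tick. The gripper still holds the cap at 80 N and nothing was moving.

**Checks that disagreed:**
- The cap slipped in the fingers near the stop at 40 N, so I raised the grip to 80 N to confirm it had bottomed out.
- The final cap angle reads 84 to 86° if measured from the nominal tick direction, and 88.5° relative to the measured stop. All of these are within tolerance.

The spare lid and measuring cup measured unmoved. I did not re-measure the other bystanders, but the arm stayed well clear of them.

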